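# Set up the block jig and hold the square in its corner

### The job

Set up the corner of the squaring jig: seat the oblong wooden stop fully home in the oblong pocket of the jig board and let go of it. Then take the aluminium square by its wooden grip bar, lay it flat on the jig board and press it into the corner so that one leg bears flush against the fixed fence and the other flush against the stop. Finish still gripping the square and pressing it there, and leave the other things on the bench where they are.

Things in the scene. Friction and masses are not known exactly. Their poses are not given: they have to be found in the camera images.
- pocket (a point): Centre of the mouth of the oblong pocket, 104 (x) x 30 (y) mm, 14 mm deep, 2 mm chamfers, in the plywood jig board (220 x 220 x 20 mm, fixed on the bench, top 20 mm up). Frame has the board's axes, z up; the board's centre lies at (-30, -79) mm in it. The board's round pocket (40 mm across, towards -x, -y) stays empty.
- corner (a point): Corner for the square, on the board's top (20 mm up), board's axes. Fence face: plane x = 0, fence on the +x side from y = -136 to +44 mm, 30 mm high. Seated stop's face: plane y = 0 give or take 2 mm of play, stop on the +y side from x = -106 to -6 mm, its top 36 mm above the board. The square comes from the -x, -y side.
- fence: Fixed fence on the jig board: wooden bar 24 (x) x 180 (y) x 30 (z) mm. Origin at the centre of its underside, 20 mm above the bench; its working face is at x = -12 mm, facing -x; z up. It never moves.
- stop_mid (a point): Centre of the loose oblong wooden stop: block 100 (x) x 26 (y) x 50 (z, up) mm, 0.1 kg, standing on the bench on a 100 x 26 face. Either way round fits the pocket. Seated, this point is 11 mm above the board's top. The round wooden post (36 mm across, 50 mm high) nearby is not wanted.
- square_grip (a point): Centre of the square's wooden grip bar, 17 mm above the square's underside (z up). Bar: 148 mm long along (1,-1), 14 mm wide along (1,1), so pinched along (1,1); top 32 mm above the underside. It joins the free ends of two aluminium legs, 0.3 kg in all; between bar and inner corner is an open triangle 50 mm deep. Home, its axes match the jig corner's.
- heel (a point): Outer corner of the aluminium L at its underside, at (60, 60, -17) mm from the grip centre in the square's axes. Legs 120 mm long outside, 20 mm wide, 16 mm thick; outer faces are x = 0 (leg runs to y = -120) and y = 0 (leg runs to x = -120) of this frame. The square lies flat on the bench at first; home, this point is at the jig's corner. The legs are smooth (friction about 0.35).
Not all that is in view belongs to the job. Leave any green, purple or red look-alike of the part that bears stop_mid alone.

How it is judged (in metres and radians):
On the way, in this order (a step that is already met when the one before it is completed fails the run):
1. the stop is fully home in the oblong pocket and released (horizontal distance between stop_mid and pocket below 0.005 m and z of stop_mid in the frame of pocket below 0.0135 m and angle between stop_mid's own z axis and vertical below 0.05 rad and contact force between the fingers and stop below 0.3 N), for 0.2 s.
2. the square is gripped and lifted off the bench (height (world z) of heel above 0.015 m and contact force between the fingers and square above 2 N), for 0.1 s.
At the end, for the whole second after the job is handed in: Stop seated in its pocket (5 mm, 2.5 mm high, 3 deg), untouched by the fingers. Square flat on the board (4 mm, 3 deg), heel within 6 mm of the corner, within 0.025 rad of the fence and 0.035 of the stop, pressing each with over 1 N, still gripped (over 2 N) (all of step 1 and horizontal distance between heel and corner below 0.006 m and z of heel in the frame of corner below 0.004 m and angle between heel's own z axis and vertical below 0.05 rad and angle between the x axis of heel and the x axis of fence, either way round below 0.025 rad and angle between the x axis of heel and the x axis of stop_mid, either way round below 0.035 rad and contact force between square and fence above 1 N and contact force between square and stop above 1 N and contact force between the fingers and square above 2 N); the arm keeps its last pose, push and grip.
It fails at once if another thing on the bench is pushed more than 30 mm from its place (distance of any of post, mallet, bowl, jar, stamp_a, stamp_b, brush, spool from where it was at the start of the episode above 0.03 m).
It also fails if it takes over 64 s, if anything falls off the work surface, if the arm or the gripper's body presses on something with over 40 N, if the wrist force passes 120 N, or if a joint passes its speed limit or range.

### The arm

A 6-joint arm with a two-finger parallel gripper is mounted at the origin on the work surface. World frame = base frame: x ahead of the robot, y to its left, z up, the work surface at z = 0. Lengths are in mm, angles in rad, forces in N, time in s.
With the tool pointing down it reaches from about 275 to 750 mm from the base axis. Payload 10.2 kg.
Tool frame: the origin (TCP) lies at the very end of the fingers, on their centre line; the grasp point (between the pads) lies 19 mm behind it (r.grasp_offset is the distance from the TCP to the grasp point, in mm); z points along the fingers, y is the line along which they close (so a half turn about z gives the same grasp; the last joint's range is limited). The gripper opens to 85 mm and grips with 20 to 120 N. Pads are 22 mm wide; open, the fingers measure 114 mm over their backs; the gripper's body (76 mm by 85 mm) begins 54 mm behind the grasp point. The pads swing forward as they close: fully open they stand 13 mm farther back than shut.
Start: joints at [1.013, 0.313, 1.498, -0, 1.331, -0.223], TCP at [172.517, 495.852, 231.294] pointing down, gripper open.
Joint ranges: [-2.94, 2.94], [-0.97, 2.17], [0.19, 2.56], [-1.23, 4.37], [0.02, 3.11], [-2.88, 2.88]. Speed limits (rad/s): [2.39, 2.39, 3.01, 3.14, 3.14, 3.14].

### API

Orientations are given as a unit quaternion [w, x, y, z].
In Python, from station import observe, read_camera, camera_model, r, masks_of, tip_of gives the robot as it stands. The module is installed in compiled form; this text tells all that it offers.
- The arm moves only by the shell command python3 -m jog 'ROWS' [OPENING]. ROWS is text: rows parted by semicolons, each of 4 numbers parted by spaces: the shift along the tool's x, y, z in mm, then the turn about the tool's z in rad. In form: tx ty tz turn; .... A call has 1 to 12 rows; each row is the pose to reach, as a shift and turn from the pose commanded when the call began, along the tool's axes at that moment; what a row does not reach only later rows make up. A row lasts 1/8 s, in which the tool goes at most 62.5 mm and 10.7 degrees, less where a joint would pass 70% of its speed; a pose out of reach is approached as far as the arm can. A call with a gripper value outside its range is refused whole. OPENING is the gripper's target within -1 to 1 (shut at 1, half-way at 0, fully open at -1), set as the call begins (- or left out, the last holds). The fingers move at their own pace and stop on an object; the grip force is fixed at half the most. Time passes only in rows, so rows that repeat a pose let the fingers close. It gives the time, the measured TCP pose, the force, the opening and the grip force at its end, in the units of the state.
- observe(): the state, without advancing time (a new reading comes with each control period).
- read_camera(name): name is "side" or "top" or "wrist"; returns the picture (480x640x3 uint8, blue, green, red); there is no depth.
- camera_model(name): a dict with "intrinsics" (3x3 intrinsics, pixels), "view" (4x4, takes a point from world to camera coordinates). Camera axes: x right, y down, z forward; pixel columns grow to the right and rows downward; lengths in mm; the calibration is good to about 2 mm. A picture is of the moment at which its call begins: read the wrist's pose just before it. camera_model takes no time and is no camera call; for the wrist camera it gives the pose at the moment of the call.
- r.job_done(): hands the job in; it is judged then, once.
Trained networks look in the newest picture that a camera, given by its name, has taken for a name from the list of things; names that differ only in an ending like _2 or _b are one class to them, and where a whole thing is asked for, a point or a joint stands for the part that bears it (a point fixed in the world has none). Each returns a list of dicts, best first, with "score" (0 to 1); they miss things now and then, are a little off and sometimes report something else, mostly with a low value. They report only what shows in the picture. A call takes as long as a camera call. They do not tell look-alikes from the thing itself.
- masks_of(camera, target): "mask" (480x640 bool, what is visible of it) and "point" ([column, row] in pixels, amid what is visible of it).
- tip_of(camera, target): "point" ([column, row] in pixels: a listed point, or the origin of a listed thing).
The state is a dict: "t": time; "qpos": joint angles; "qd": joint speeds; "tau": joint torques, N m; "tool_pos": TCP position; "tool_rot": TCP orientation; "wrist_force": force on the tool from outside, world axes, zero at the start; "wrist_torque": the same for the moment, N m; "opening": finger opening in mm; "finger_force": force on a finger pad.
Only numpy, scipy, OpenCV 4.12 (cv2) and the standard library are available. Lean on these libraries where they do the work, as an engineer would, in place of code of your own. Each camera call takes 0.05 s, during which the arm holds its last target. There are 200 camera calls.

## Working session

There is one attempt and no reset: what is moved stays moved. The work goes in short steps, Python scripts to look and compute and a shell command to move; the robot and the scene stay as the last step left them, time stands still between calls to the robot, and variables do not carry over. Pictures are saved under pics/ and viewed, at most 10 in all, crops included, and the job is handed in when it is done.

```bash
mkdir -p pics; cat > h.py <<'E'
import numpy as np, cv2
from station import observe, read_camera, camera_model, r, masks_of, tip_of
def ray(cam,px,z,M=None):
    M=M or camera_model(cam);K=np.array(M["intrinsics"]);V=np.array(M["view"])
    d=V[:3,:3].T@np.linalg.inv(K)@np.array([px[0],px[1],1.]);c=-V[:3,:3].T@V[:3,3]
    return c+d*(z-c[2])/d[2]
def proj(cam,P):
    M=camera_model(cam);P=np.atleast_2d(P);V=np.array(M["view"]);q=(V[:3,:3]@P.T).T+V[:3,3];q=(np.array(M["intrinsics"])@q.T).T
    return q[:,:2]/q[:,2:]
def R():
    w,x,y,z=observe()["tool_rot"];from scipy.spatial.transform import Rotation as Q
    return Q.from_quat([x,y,z,w]).as_matrix()
E
python3 - <<'E'
from h import *
t=read_camera("top");s=read_camera("side")
cv2.imwrite("pics/top.png",t);cv2.imwrite("pics/side.png",s)
Z=dict(pocket=20,corner=20,fence=20,stop_mid=25,square_grip=17,heel=0)
for cam in("top","side"):
  read_camera(cam)
  for n,z in Z.items():
    for d in tip_of(cam,n)[:3]: print(cam,n,round(d["score"],2),np.round(d["point"]),np.round(ray(cam,d["point"],z)))
print(observe()["t"],R().round(2))
E
```

```text
top pocket 0.74 [165. 192.] [598. 303.  20.]
top corner 0.76 [171. 172.] [651. 289.  20.]
top fence 0.8 [188. 168.] [661. 246.  20.]
top stop_mid 0.97 [314. 248.] [451. -83.  25.]
top stop_mid 0.9 [377. 160.] [ 680. -245.   25.]
top stop_mid 0.63 [483. 175.] [ 642. -518.   25.]
top square_grip 0.7 [403. 225.] [ 513. -313.   17.]
top heel 0.72 [376. 219.] [ 530. -243.    0.]
side pocket 0.85 [274. 168.] [604. 309.  20.]
side pocket 0.16 [373. 277.] [ 514. -252.   20.]
side corner 0.9 [293. 164.] [670. 298.  20.]
side corner 0.38 [371. 277.] [ 510. -249.   20.]
side fence 0.93 [301. 170.] [669. 251.  20.]
side stop_mid 0.93 [307. 249.] [447. -79.  25.]
side stop_mid 0.75 [305. 331.] [ 287. -289.   25.]
side stop_mid 0.72 [421. 247.] [ 683. -248.   25.]
side square_grip 0.93 [387. 294.] [ 502. -311.   17.]
side heel 0.59 [372. 274.] [ 535. -229.    0.]
0.8 [[-0.94  0.33 -0.  ]
 [ 0.33  0.94 -0.  ]
 [ 0.   -0.   -1.  ]]
```

View pics/top.png

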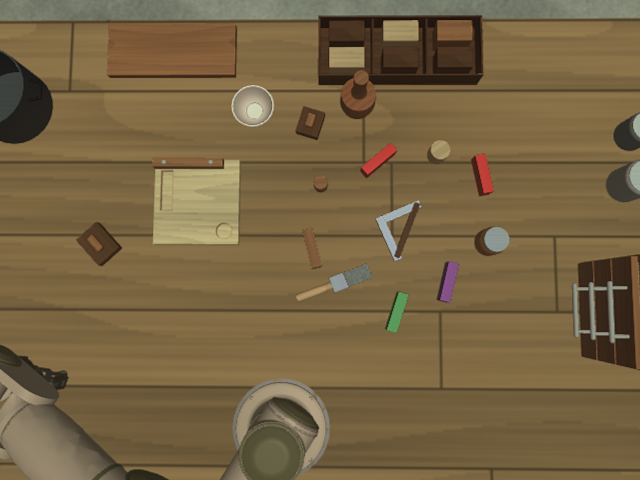

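View pics/side.png

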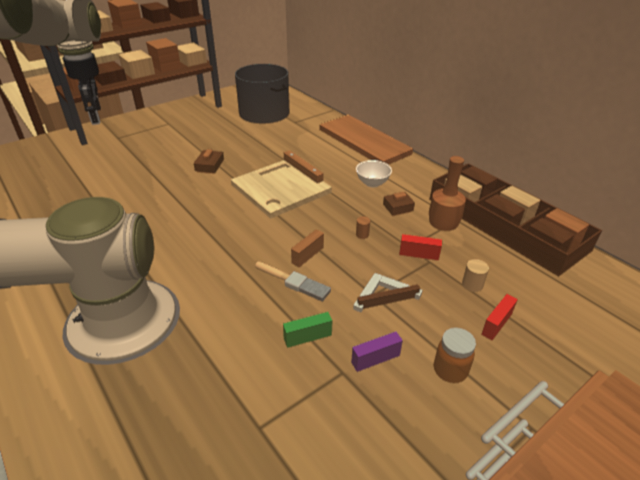

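The side and top views agree. Candidates for the stop (top-view pixels):
- brown block (313,248)
- red blocks (379,160) and (484,174)
- green block (397,312)
- purple block (448,282)
- round post (440,150)
- stamps (310,122) and (98,243)

The description says plain wooden and oblong, so I choose the brown block at (313,248). I'll check it in a close crop.

```bash
python3 - <<'E'
from h import *
t=cv2.imread("pics/top.png");cv2.imwrite("pics/crop.png",cv2.resize(t[200:320,260:420],None,fx=4,fy=4,interpolation=cv2.INTER_CUBIC))
read_camera("top")
for m in masks_of("top","stop_mid"):
  pts=np.argwhere(m["mask"])[:,::-1]
  w=np.array([ray("top",p,50)[:2] for p in pts]);c=cv2.minAreaRect(w.astype(np.float32));print(round(m["score"],2),m["point"],np.round(c[0]),np.round(c[1]),c[2])
E
```

```text
0.81 [376.0, 160.5] [ 675. -247.] [ 29. 104.] 40.20096969604492
0.72 [311.9, 245.3] [452. -79.] [106.  31.] 16.68661880493164
0.71 [479.8, 176.5] [ 639. -508.] [105.  41.] 11.09537124633789
0.66 [444.8, 279.7] [ 369. -416.] [ 36. 103.] 75.130126953125
0.55 [395.6, 310.5] [ 293. -289.] [ 33. 101.] 71.1058120727539
```

View pics/crop.png

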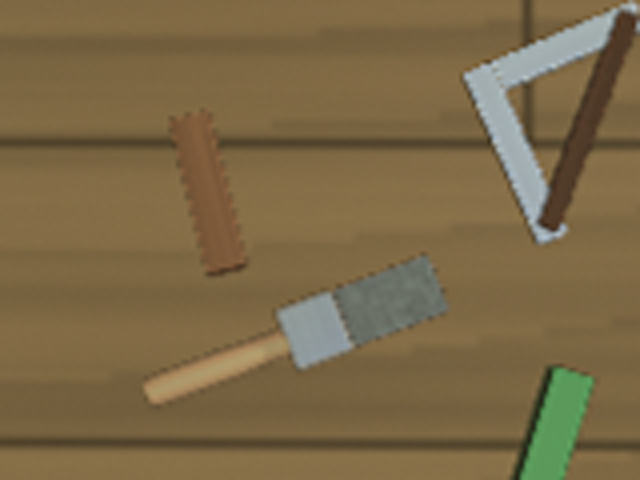

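```bash
python3 -m jog '-450 -450 0 -0.6;-450 -450 0 -0.6;-450 -450 0 -0.6;-450 -450 0 -0.6;-450 -450 0 -0.6;-450 -450 0 -0.6;-450 -450 0 -0.6;-450 -450 0 -0.6;-450 -450 0 -0.6;-450 -450 0 -0.6;-450 -450 0 -0.6;-450 -450 0 -0.6' -1
```

```text
t: 2.4
tool_pos: [450.1, -78.7, 230.9]
tool_rot: [-0.0, -0.131, 0.991, 0.0]
wrist_force: [-0.5, 0.6, 0.4]
opening: 85.2
finger_force: 0.0
```

The crop shows a plain brown oblong block at crop (205,190), the wooden stop. The brush lies about 50 mm below it at (340,310), clear of the grasp. Next, a look from the wrist camera.

```bash
cat >> h.py <<'E'
def rect(cam,name,z,best=0,M=None):
    out=[]
    for m in masks_of(cam,name):
        w=np.array([ray(cam,p,z,M)[:2] for p in np.argwhere(m["mask"])[:,::-1]],np.float32)
        out.append((round(m["score"],2),cv2.minAreaRect(w)))
    return out
E
python3 - <<'E'
from h import *
M=camera_model("wrist");im=read_camera("wrist");cv2.imwrite("pics/w1.png",im)
print(rect("wrist","stop_mid",50,M=M))
for d in tip_of("wrist","stop_mid"): print(d["score"],d["point"],ray("wrist",d["point"],25,M))
V=np.array(M["view"]);print(-V[:3,:3].T@V[:3,3],V[2,:3]);print(R().round(3))
E
```

```text
[(0.83, ((447.8291015625, -77.0938720703125), (102.72332000732422, 26.780046463012695), 14.571100234985352)), (0.62, ((657.476806640625, -239.44802856445312), (41.5518798828125, 134.1996612548828), 49.01604461669922))]
0.82 [87.9, 373.1] [ 678.69789171 -247.84999898   25.        ]
0.7 [313.7, 199.0] [450.8243298  -78.07992015  25.        ]
[370.41079435 -99.62507868 372.93867298] [ 0.30862015  0.08277005 -0.94757729]
[[-0.965 -0.263 -0.   ]
 [-0.263  0.965  0.   ]
 [ 0.     0.    -1.   ]]
```

View pics/w1.png

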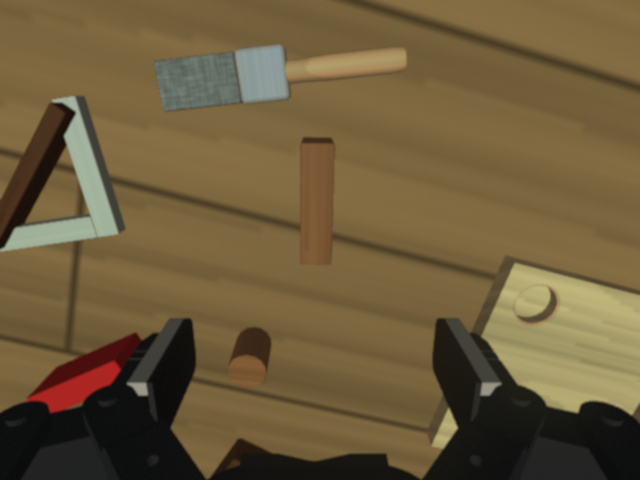

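The wrist view shows the stop at (317,205), aligned with the fingers; its measured size of 103x27 mm fits. I'll descend and grip.

```bash
python3 -m jog '0 1.5 60 0;0 1.5 120 0;0 1.5 170 0;0 1.5 200 0;0 1.5 208 0;0 1.5 208 0' -1 && python3 -m jog '0 0 0 0;0 0 0 0;0 0 0 0;0 0 0 0;0 0 0 0;0 0 0 0;0 0 0 0;0 0 0 0' 1
```

```text
t: 3.3
tool_pos: [449.6, -75.2, 24.0]
tool_rot: [0.0, -0.133, 0.991, -0.0]
wrist_force: [0.1, -0.3, 1.0]
opening: 85.3
finger_force: 0.0
t: 4.3
tool_pos: [449.6, -75.7, 23.8]
tool_rot: [0.0, -0.132, 0.991, -0.0]
wrist_force: [-1.0, 0.6, 7.0]
opening: 25.3
finger_force: 59.6
```

```bash
python3 -m jog '0 0 -30 0;0 0 -80 0;0 0 -130 0;0 0 -180 0;0 0 -180 0;0 0 -180 0'
```

```text
t: 5.05
tool_pos: [448.7, -75.4, 202.3]
tool_rot: [-0.001, -0.132, 0.991, 0.0]
wrist_force: [-0.3, -0.2, -1.2]
opening: 25.0
finger_force: 59.4
```

```bash
python3 -m jog '-244 325 0 0.265;-244 325 0 0.265;-244 325 0 0.265;-244 325 0 0.265;-244 325 0 0.265;-244 325 0 0.265;-244 325 0 0.265;-244 325 0 0.265;-244 325 0 0.265;-244 325 0 0.265'
cat > look.py <<'E'
import sys
from h import *
M=camera_model("wrist");im=read_camera("wrist");cv2.imwrite("pics/%s.png"%sys.argv[1],im)
for n,z in dict(pocket=20,corner=20,fence=20).items():
  for d in tip_of("wrist",n)[:2]: print(n,round(d["score"],2),d["point"],ray("wrist",d["point"],z,M).round(1))
for z in(50,): print(rect("wrist","fence",z,M=M))
print(rect("wrist","stop_mid",60,M=M)); print(R().round(3),observe()["tool_pos"])
E
python3 look.py w2
```

```text
t: 6.3
tool_pos: [599.5, 300.9, 203.0]
tool_rot: [-0.0, 0.001, 1.0, -0.0]
wrist_force: [-0.4, 0.0, -1.1]
opening: 25.0
finger_force: 59.5
corner 0.67 [313.7, 325.9] [709.6 301.1  20. ]
fence 0.57 [250.1, 283.0] [668.  246.9  20. ]
[(0.59, ((663.1988525390625, 211.84107971191406), (113.95205688476562, 36.214752197265625), 89.36470031738281))]
[(0.62, ((697.081298828125, 301.11676025390625), (63.82856369018555, 245.4789276123047), 89.38597869873047))]
[[-1.  0.  0.]
 [ 0.  1.  0.]
 [-0.  0. -1.]] [599.58909715 301.68415111 203.4406579 ]
```

View pics/w2.png

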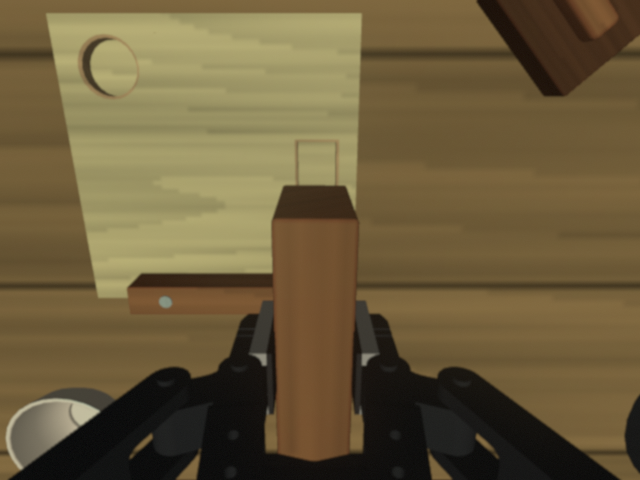

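```bash
python3 - <<'E'
from h import *
W=lambda p,z:ray("wrist",p,z).round(1)
tz=observe()["tool_pos"][2]
for n,p in dict(bTL=(48,13),bTR=(361,13),bR2=(357,180),pL=(296,140),pR=(337,140),pL2=(297,185),bL=(98,297)).items(): print(n,W(p,20))
for p in((97,260),(60,100)):print(W(p,20))
zt=tz+50-23.9
for n,p,z in(("topL",(273,220),zt),("topR",(358,220),zt),("botL",(285,186),zt-50),("botR",(346,186),zt-50),("farL",(277,455),zt),("farR",(350,455),zt)):print(n,W(p,z))
im=cv2.imread("pics/w2.png",0)
l=cv2.createLineSegmentDetector().detect(im[0:300])[0][:,0]
for s in l:
  if np.hypot(s[2]-s[0],s[3]-s[1])>35: a,b=W(s[:2],20),W(s[2:],20); print(s.round(),a[:2],b[:2],round(np.degrees(np.arctan2(*(b-a)[1::-1])),2))
E
```

```text
bTL [462.4 117.1  20. ]
bTR [462.5 335.   20. ]
bR2 [579.8 336.1  20. ]
pL [549.  288.6  20. ]
pR [549.1 319.8  20. ]
pL2 [583.8 288.9  20. ]
bL [681.9 115.5  20. ]
[647.5 120.4  20. ]
[520.  114.2  20. ]
topL [551.  290.4 229.5]
topR [551.  315.  229.5]
botL [551.5 290.6 179.5]
botR [551.5 315.2 179.5]
farL [638.1 289.1 229.5]
farR [638.1 315.  229.5]
[345. 185. 358. 222.] [583.6 326.6] [614.5 338.4] 20.9
[139. 273. 273. 273.] [659.  154.3] [659.2 267.7] 89.9
[271. 220. 283. 186.] [612.6 267.5] [584.9 277.5] 160.15
[ 46.  14.  97. 297.] [463.1 115.2] [681.7 115.1] -0.03
[284. 185. 343. 185.] [583.7 278.9] [583.9 325.3] 89.75
[272. 271. 271. 217.] [657.2 266.5] [610.  267.2] 179.15
[355. 208. 361.  13.] [602.6 335.2] [462.5 335.2] 180.0
[543.  95. 476.   1.] [516.6 471. ] [455.1 414. ] -137.17
[359.  13.  47.  13.] [462.2 333.9] [462.1 116.3] -90.03
[271. 287. 131. 287.] [672.4 265.1] [672.2 145.1] -90.1
[616.  54. 564.  96.] [488.6 518.8] [517.6 486.5] -48.08
[298. 142. 299. 182.] [550.4 290. ] [581.3 290.3] 0.56
[334. 182. 334. 143.] [581.3 317.9] [551.4 317.6] -179.43
[295. 182. 294. 141.] [581.3 287.4] [549.5 287.2] -179.64
[356. 219. 274. 218.] [611.3 336. ] [611.  270.2] -90.26
[296. 139. 337. 139.] [548.2 288.3] [548.3 319.7] 89.82
[359. 223. 358. 268.] [615.2 338.8] [654.9 339.2] 0.58
[ 93. 289.   1. 289.] [674.1 112.6] [674.1  33.1] -90.0
[638. 289. 357. 289.] [674.  580.4] [674.  339.1] -90.0
[338. 141. 337. 182.] [549.5 320.8] [581.3 320.6] -0.36
[  1. 282.  92. 282.] [668.1  34.6] [667.9 112.6] 90.15
[567.  -0. 592.  38.] [454.5 476.7] [478.5 499.2] 43.15
[496.   0. 561.  92.] [454.5 428.2] [514.8 484.2] 42.88
[358. 282. 638. 282.] [667.6 339.9] [667.7 578.8] 89.98
[363.  49. 507.  48.] [485.2 337.4] [485.1 439.9] 90.06
[502.  58. 363.  58.] [491.5 437.3] [491.6 337.6] -89.94
[244. 134. 207. 134.] [544.4 249.4] [544.3 221. ] -90.2
[ 1. 49. 48. 49.] [485.1  78.6] [485.3 112.5] 89.66
```

Pocket ≈ (602.2, 304.1), board yaw 0. The stop is held about (1.0, 1.4) mm short of it. I'll correct and descend to just above the mouth.

```bash
python3 -m jog '-1 1.4 50 0;-1 1.4 100 0;-1 1.4 140 0;-1 1.4 150 0;-1 1.4 150 0;-1 1.4 150 0'; python3 -m jog '0 0 4 0;0 0 8 0;0 0 12 0;0 0 16 0;0 0 20 0;0 0 23 0;0 0 24 0;0 0 24 0'
```

```text
t: 7.35
tool_pos: [601.6, 303.7, 55.5]
tool_rot: [0.002, -0.0, 1.0, 0.001]
wrist_force: [0.2, 0.7, -0.9]
opening: 24.7
finger_force: 59.4
t: 8.35
tool_pos: [600.7, 303.4, 29.9]
tool_rot: [0.0, -0.0, 1.0, 0.0]
wrist_force: [-1.8, -1.1, 5.1]
opening: 25.1
finger_force: 60.0
```

Seated at the expected height. Release, lift, check.

```bash
python3 -m jog '0 0 0 0;0 0 0 0;0 0 0 0;0 0 0 0;0 0 0 0;0 0 0 0;0 0 -40 0;0 0 -100 0;0 0 -160 0;0 0 -180 0;0 0 -180 0' -1
python3 - <<'E'
from h import *
M=camera_model("wrist");im=read_camera("wrist");cv2.imwrite("pics/w3.png",im)
print(rect("wrist","stop_mid",56,M=M));print(observe()["tool_pos"],R().round(3))
E
```

```text
t: 9.72
tool_pos: [601.0, 303.6, 210.8]
tool_rot: [0.001, -0.0, 1.0, 0.0]
wrist_force: [0.6, -0.2, -1.0]
opening: 85.3
finger_force: 0.0
[(0.87, ((598.6134033203125, 303.6337585449219), (26.59738540649414, 103.78286743164062), 89.17538452148438))]
[600.12681893 303.25143557 207.66383377] [[-1.    -0.    -0.002]
 [-0.     1.    -0.001]
 [ 0.002 -0.001 -1.   ]]
```

View pics/w3.png

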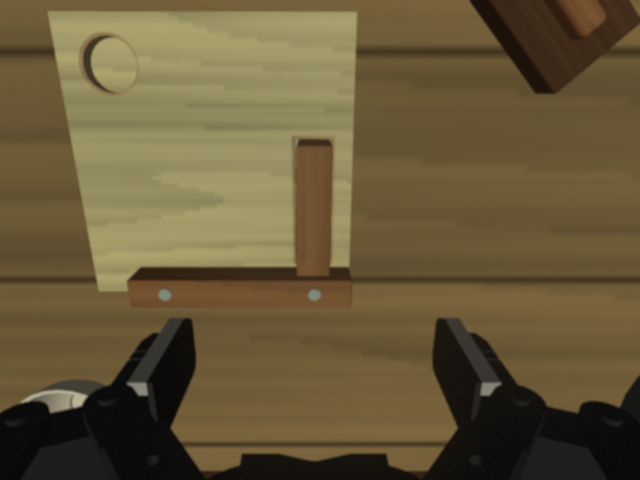

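The view shows the stop standing in the pocket at (313,205), with its rim visible all round. Now over to the square.

```bash
python3 -m jog '93 -615 -20 0.38;93 -615 -20 0.38;93 -615 -20 0.38;93 -615 -20 0.38;93 -615 -20 0.38;93 -615 -20 0.38;93 -615 -20 0.38;93 -615 -20 0.38;93 -615 -20 0.38;93 -615 -20 0.38;93 -615 -20 0.38;93 -615 -20 0.38'
python3 - <<'E'
from h import *
M=camera_model("wrist");im=read_camera("wrist");cv2.imwrite("pics/w4.png",im)
for n,z in(("square_grip",17),("heel",0)):
  for d in tip_of("wrist",n)[:2]: print(n,d["score"],d["point"],ray("wrist",d["point"],z,M).round(1))
print(observe()["tool_pos"],R().round(3))
E
```

```text
t: 11.32
tool_pos: [507.4, -311.0, 227.9]
tool_rot: [-0.001, 0.189, 0.982, 0.001]
wrist_force: [0.3, -0.6, -0.5]
opening: 85.2
finger_force: 0.0
square_grip 0.58 [299.9, 188.8] [ 496.2 -318.8   17. ]
heel 0.58 [396.6, 188.9] [ 531.7 -239.9    0. ]
[ 508.0053837  -310.33059987  228.96432005] [[-0.929  0.369 -0.   ]
 [ 0.369  0.929  0.001]
 [ 0.001  0.    -1.   ]]
```

View pics/w4.png

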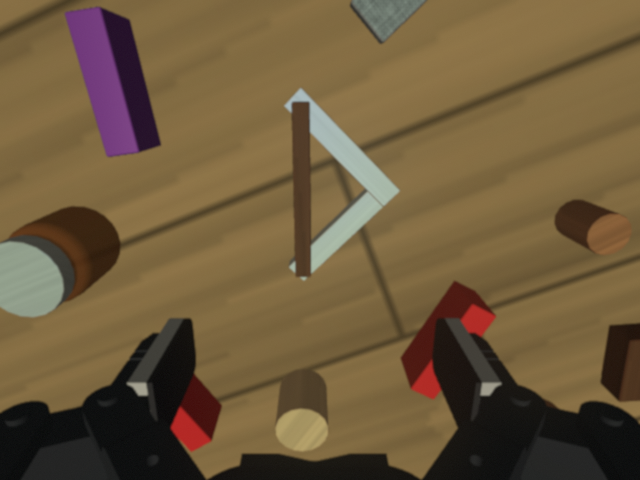

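The bar runs from (301,102) to (303,276), nearly in line with the tool. The heel is at (399,190). I'll measure the ends.

```bash
python3 - <<'E'
from h import *
a=ray("wrist",(301,102),32);b=ray("wrist",(303.5,276.5),32);h=ray("wrist",(399,190),16);m=(a+b)/2
print(a,b,h,np.linalg.norm(a-b),m,np.linalg.norm((h-m)[:2]))
print("yaw bar dir",np.degrees(np.arctan2(*(b-a)[1::-1])),"heel dir",np.degrees(np.arctan2(*(h-m)[1::-1])), "tool y",np.degrees(np.arctan2(R()[1,1],R()[0,1])))
print(R().T@(m-np.array(observe()["tool_pos"])))
E
```

```text
[ 431.78454614 -290.28879594   32.        ] [ 568.62959893 -343.84175165   32.        ] [ 530.08214035 -239.49143769   16.        ] 146.95062959905087 [ 500.20707254 -317.06527379   32.        ] 83.12773138229821
yaw bar dir -21.372398351279397 heel dir 68.93741474400956 tool y 68.33547681225696
[  4.62674374  -9.21153639 196.96409242]
```

```bash
python3 -m jog '4.6 -9.2 60 0;4.6 -9.2 120 0;4.6 -9.2 160 0;4.6 -9.2 170 0;4.6 -9.2 170 0;4.6 -9.2 170 0' 0.3 && python3 -m jog '0 0 15 0;0 0 30 0;0 0 45 0;0 0 52 0;0 0 52 0;0 0 52 0'
```

```text
t: 12.22
tool_pos: [500.9, -318.9, 61.3]
tool_rot: [0.001, 0.189, 0.982, -0.001]
wrist_force: [-0.3, 0.2, -1.1]
opening: 30.2
finger_force: 0.0
t: 12.98
tool_pos: [500.2, -318.7, 7.7]
tool_rot: [0.0, 0.189, 0.982, -0.0]
wrist_force: [0.3, 0.2, -0.4]
opening: 29.7
finger_force: 0.0
```

```bash
python3 -m jog '0 0 0 0;0 0 0 0;0 0 0 0;0 0 0 0;0 0 0 0' 1; python3 -m jog '0 0 -10 0;0 0 -30 0;0 0 -60 0;0 0 -100 0;0 0 -110 0;0 0 -110 0'
```

```text
t: 13.6
tool_pos: [500.3, -318.7, 8.0]
tool_rot: [0.001, 0.189, 0.982, -0.0]
wrist_force: [-1.0, -0.1, 5.9]
opening: 12.7
finger_force: 60.0
t: 14.35
tool_pos: [499.8, -318.2, 116.8]
tool_rot: [-0.0, 0.189, 0.982, 0.0]
wrist_force: [0.9, -0.5, -2.9]
opening: 12.3
finger_force: 59.0
```

Gripped and lifted. Moving to a hover 25 mm short of the corner in x and y, squared up.

```bash
python3 -m jog '127 514 0 0.405;127 514 0 0.405;127 514 0 0.405;127 514 0 0.405;127 514 0 0.405;127 514 0 0.405;127 514 0 0.405;127 514 0 0.405;127 514 0 0.405;127 514 0 0.405;127 514 0 0.405;127 514 0 0.405'
python3 - <<'E'
from h import *
M=camera_model("wrist");im=read_camera("wrist");cv2.imwrite("pics/w5.png",im)
for n,z in(("heel",109),("corner",20),("stop_mid",31)):
  for d in tip_of("wrist",n)[:2]: print(n,d["score"],d["point"],ray("wrist",d["point"],z,M).round(1))
print(observe()["tool_pos"],R().round(3))
E
```

```text
t: 15.85
tool_pos: [572.5, 204.9, 116.7]
tool_rot: [-0.0, 0.383, 0.924, -0.0]
wrist_force: [-0.1, 0.4, -3.0]
opening: 12.9
finger_force: 59.5
heel 0.69 [523.4, 307.7] [630.5 266.1 109. ]
corner 0.98 [513.7, 241.4] [658.6 290.   20. ]
stop_mid 0.61 [480.8, 162.4] [602.3 303.4  31. ]
[572.67320338 205.42244782 117.29449683] [[-0.707  0.707 -0.   ]
 [ 0.707  0.707 -0.   ]
 [ 0.    -0.    -1.   ]]
```

View pics/w5.png

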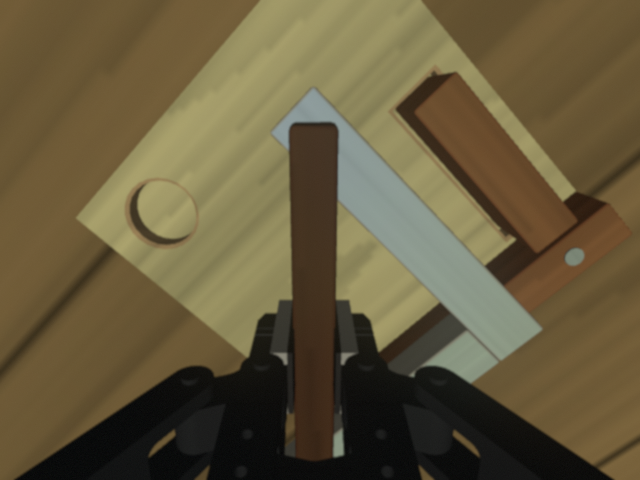

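The square hovers squarely, heel at (541,327), clear of the stop and fence. A check of its heel position and yaw in hand:

```bash
python3 - <<'E'
from h import *
z=observe()["tool_pos"][2]-8+16
a=ray("wrist",(315,88),z);h=ray("wrist",(541,327),z);print(a,h,np.linalg.norm(a-h),np.degrees(np.arctan2(*(h-a)[1::-1])),observe()["tool_pos"])
E
```

```text
[513.00912821 266.08439888 125.29449683] [629.55362    266.30517576 125.29449683] 116.54470090356779 0.10853853620987186 [572.67320338 205.42244782 117.29449683]
```

```bash
python3 -m jog '0 0 40 0;0 0 70 0;0 0 82 0;0 0 86 0;0 0 88 0;0 0 88 0;0 0 88 0'; python3 -m jog '0 10 0 0;0 20 0 0;0 28 0 0;0 30 0 0;0 30 0 0;0 30 0 0'
```

```text
t: 16.92
tool_pos: [572.9, 206.1, 29.9]
tool_rot: [0.0, 0.382, 0.924, 0.0]
wrist_force: [-0.0, -0.6, -3.5]
opening: 12.8
finger_force: 59.5
t: 17.68
tool_pos: [593.7, 227.1, 29.3]
tool_rot: [-0.0, 0.382, 0.924, -0.0]
wrist_force: [-1.4, -1.2, -2.5]
opening: 12.9
finger_force: 59.5
```

```bash
python3 -m jog '0 1 1 0;0 2 1.5 0;0 3 1.5 0;0 4 1.5 0;0 4 1.5 0;0 4 1.5 0'; python3 -m jog '0 1 0 0;0 2 0 0;0 2 0 0;0 2 0 0'
```

```text
t: 18.42
tool_pos: [596.9, 230.1, 28.0]
tool_rot: [0.0, 0.382, 0.924, 0.0]
wrist_force: [0.2, 0.0, 0.3]
opening: 12.8
finger_force: 60.0
t: 18.92
tool_pos: [598.0, 231.3, 28.0]
tool_rot: [0.0, 0.382, 0.924, -0.0]
wrist_force: [-2.7, -3.6, 4.9]
opening: 13.0
finger_force: 60.6
```

```bash
python3 -m jog '0 0.5 0 0;0 1 0 0;0 1 0 0;0 1 0 0';python3 -m jog '0 0.5 0 0;0 1 0 0;0 1 0 0;0 1 0 0'; python3 -m jog '0 0.5 0 0;0 1 0 0;0 1 0 0;0 1 0 0'
```

```text
t: 19.42
tool_pos: [598.3, 231.4, 28.0]
tool_rot: [-0.0, 0.382, 0.924, -0.001]
wrist_force: [-5.9, -7.7, 7.2]
opening: 12.9
finger_force: 60.9
t: 19.92
tool_pos: [598.7, 231.4, 28.0]
tool_rot: [-0.001, 0.382, 0.924, -0.002]
wrist_force: [-8.0, -11.4, 8.6]
opening: 12.8
finger_force: 61.2
t: 20.42
tool_pos: [598.8, 231.5, 28.0]
tool_rot: [-0.001, 0.382, 0.924, -0.003]
wrist_force: [-13.1, -15.7, 11.8]
opening: 12.9
finger_force: 61.8
```

Both faces push back. A last look to verify.

```bash
python3 - <<'E'
from h import *
M=camera_model("wrist");im=read_camera("wrist");cv2.imwrite("pics/w6.png",im)
for n,z in(("heel",20),("corner",20),("stop_mid",31)):
  for d in tip_of("wrist",n)[:1]: print(n,d["score"],d["point"],ray("wrist",d["point"],z,M).round(1))
print(rect("wrist","stop_mid",56,M=M));o=observe();print(o["tool_pos"],o["wrist_force"],R().round(4))
l=cv2.createLineSegmentDetector().detect(cv2.cvtColor(im,cv2.COLOR_BGR2GRAY))[0][:,0]
for s in l:
  if np.hypot(s[2]-s[0],s[3]-s[1])>60 and s[[0,2]].min()>250:
    a,b=ray("wrist",s[:2],36,M),ray("wrist",s[2:],36,M);print(s.round(),a[:2].round(1),b[:2].round(1),round(np.degrees(np.arctan2(*(b-a)[1::-1])),2))
E
```

```text
heel 0.86 [522.4, 307.9] [656.3 292.4  20. ]
stop_mid 0.78 [472.6, 197.2] [601.5 305.4  31. ]
[(0.67, ((599.893310546875, 305.3631591796875), (26.60991668701172, 102.24069213867188), 89.87494659423828))]
[598.72807433 231.51937368  27.95211583] [-13.41645855 -16.14285951  12.66412888] [[-7.074e-01  7.068e-01 -4.900e-03]
 [ 7.068e-01  7.074e-01 -3.800e-03]
 [ 8.000e-04 -6.200e-03 -1.000e+00]]
[338. 124. 335. 298.] [551.5 289.6] [594.  247.3] -44.88
[291. 298. 288. 131.] [583.1 236.3] [541.9 277.3] 135.14
[472. 383. 544. 330.] [656.8 259.8] [656.8 292.5] 90.04
[542. 329. 315.  88.] [656.1 292.4] [539.  292.1] -179.88
[342. 114. 393.  63.] [550.3 292.9] [550.4 313.4] 89.62
[428.  49. 599. 253.] [554.7 323.2] [645.4 323.2] 0.02
[494. 399. 613. 479.] [669.  260.9] [736.2 271.6] 8.99
[388. 363. 450. 314.] [627.8 242.8] [627.7 272.4] 90.2
[616. 241. 419.  -0.] [645.6 329.6] [543.3 329.7] 179.95
[420.  55. 355. 120.] [554.4 320.5] [554.4 294.3] -90.0
[356. 124. 538. 317.] [555.5 293.7] [651.  293.9] 0.11
[294. 328. 295. 403.] [592.2 228.2] [615.9 204.7] -44.88
[567. 351. 499. 399.] [670.3 293.5] [670.3 262.2] -90.05
[332. 397. 334. 307.] [623.8 216.9] [596.2 244.6] 134.88
[336. 106. 395.  46.] [547.4 293. ] [547.4 316.9] 89.98
[339. 200. 421. 281.] [569.2 273.3] [610.3 273.4] 0.26
[571. 347. 622. 310.] [670.  295.3] [669.7 316.8] 90.71
```

View pics/w6.png

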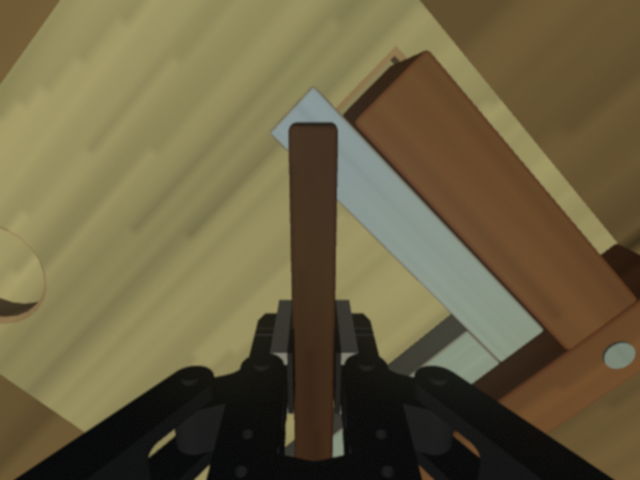

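The leg lies flush on the stop along (315,88)–(542,329), within 0.1°. I'll push a little more towards the fence (+x) to make that contact certain.

```bash
python3 -m jog '-0.5 0.5 0 0;-1 1 0 0;-1 1 0 0;-1 1 0 0;-1 1 0 0';python3 -m jog '-0.5 0.5 0 0;-1 1 0 0;-1 1 0 0;-1 1 0 0;-1 1 0 0'
```

```text
t: 21.3
tool_pos: [598.8, 231.5, 28.0]
tool_rot: [-0.003, 0.382, 0.924, -0.004]
wrist_force: [-21.8, -16.8, 17.1]
opening: 12.9
finger_force: 62.5
t: 21.92
tool_pos: [598.8, 231.6, 28.0]
tool_rot: [-0.005, 0.382, 0.924, -0.005]
wrist_force: [-31.1, -17.7, 21.8]
opening: 12.9
finger_force: 63.3
```

x no longer moves while its force rises, so the fence contact is solid. Handing in.

```bash
python3 -c "
from station import r
print(r.job_done())"
```

```text
the job is handed in; nothing more can be done
None
```

The job is handed in (the hand-in gave no verdict): the stop is seated and released, and the square is still gripped and pressed into the corner, with about 31 N measured at the wrist toward the fence and 18 N toward the stop.

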